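Put the mended cup away to cure and close the lid

TASK

A freshly mended cup stands on the pulled-out tray of the wooden curing box. First slide the tray fully home into the box through its open front, keeping the cup standing on the tray, and only then lower the box's hinged lid gently, without slamming it, until it lies closed. Leave the other things on the bench where they are.

Things in the scene. Friction and masses are not known exactly. Their poses are not given: they have to be found in the camera images.
- curing_box: Pale wooden curing box, fixed to the bench, 180 deep (x) x 190 wide (y) x 100 high without lid (all sizes here in mm), walls 8 thick. Its origin is the centre of its underside; its x axis points from the open front to the back wall, y to the hinge side, z up. The front (-x) is open for the tray; the top is open until the lid is lowered.
- tray (a joint): Slide of the tray along the box's x axis: 0 = fully home, its dark front board flush with the box's front; grows as it is pulled out (m), at most 0.10. Light friction, about 2 N. The tray is a flat board, its top 14 above the bench, 154 long and 166 wide, behind an upright dark front board.
- tray_face (a point): Centre of the outer face of the tray's dark front board (10 thick, 170 wide, from 8 to 86 above the bench), with a small flat brass label frame on it. It moves with the tray; at home it lies 90 in front of the box's origin, 47 above the bench. Axes as the box's.
- tray_middle (a point): Middle of the tray's top surface, 90 behind tray_face, 14 above the bench; moves with the tray.
- lid (a joint): Hinge of the lid (rad): 0 = closed, lying on the box's rim; pi/2 = standing upright; at most 1.75. It starts standing open, and its stiff hinge holds it wherever it is left; moving it takes 2 to 4 N at its free edge.
- lid_hinge (a point): On the hinge line, in the middle of its length, at the box's top edge on its +y side (95 from the box's origin in y, 100 above the bench). The hinge line runs along the box's x axis. Its axes turn with the lid: -y points from the hinge to the free edge, z out of the lid's outer face (up when closed, away from the box when upright).
- lid_tab (a point): Centre of the dark tab in the middle of the lid's free edge, 202 from the hinge line. The tab is 50 long (along the hinge), sticks out 23 and is 10 thick. The lid is a pale wooden panel 180 x 190, 10 thick (outer face 10 above the hinge point along its z), 0.3 kg, with two dark battens 1.5 high across its outer face, 50 and 150 from the hinge.
- mended_cup: White ceramic cup with gold seams, loose, standing on the tray: 72 across the rim, 42 across the foot, 58 high. Origin at the centre of its underside, z up through its mouth.
- lacquer_jar: Bystander: amber jar with black cap, 44 across, 50 high, near the box on the side away from the hinge. Origin under its centre.
- spatula: Bystander: spatula 160 long lying flat on the bench on the hinge side of the box, under 30 high, along its own x. Origin under its middle.
- green_plate: Bystander: green plate, 150 across, 25 high. Origin under its centre.
- white_bowl: Bystander: white bowl, 120 across, 60 high. Origin under its centre.
- blue_bowl: Bystander: blue bowl, 110 across, 50 high. Origin under its centre.
- spray_bottle: Bystander: clear bottle with white cap, 44 across, 110 high. Origin under its centre.

How it is judged:
By the outcome, as a careful person would: the job done as asked, in the order asked, and still so for the second after the job is handed in, with the robot touching nothing.
It also fails if it takes over 51 s, if anything falls off the work surface, if the arm or the gripper's body presses on something with over 40 N, if the wrist force passes 120 N, or if a joint passes its speed limit or range.

ROBOT

A 6-joint arm with a two-finger parallel gripper is mounted at the origin on the work surface. World frame = base frame: x ahead of the robot, y to its left, z up, the work surface at z = 0. Lengths are in mm, angles in rad, forces in N, time in s.
With the tool pointing down it reaches from about 400 to 925 mm from the base axis. Payload 12.5 kg.
Tool frame: the origin (TCP) lies on the centre line of the jaws, within the pads' length; the fingertips stand 14 mm ahead of it and the grasp point (between the pads) lies 5 mm behind it; z points along the fingers, y is the direction in which the jaws open and shut (so a half turn about z gives the same grasp; the last joint's range is limited). The gripper opens to 95 mm and grips with 3 to 60 N. Pads are 20 mm wide; open, the fingers measure 119 mm over their backs; the gripper's body (75 mm by 180 mm) begins 59 mm behind the grasp point.
Start: joints at [1.138, 0.491, 1.559, -0, 1.092, -0.106], TCP at [200.617, 591.944, 228.661] pointing down, gripper open.
Joint ranges: [-3.1, 3.1], [-0.84, 2.19], [0.05, 2.79], [-1.13, 4.28], [0.06, 2.93], [-2.69, 2.69]. Speed limits (rad/s): [2.22, 2.22, 2.79, 3.14, 3.14, 3.14].

INTERFACE

Orientations are given as [roll, pitch, yaw] about the fixed x, y, z axes, in that order (R = Rz(yaw) Ry(pitch) Rx(roll)).
In Python, from cell import * gives the robot as it stands.
- The arm moves only by the tool play_rows, never from a script. Its argument "moves" is a list of rows, each a list of 7 numbers: the shift along the tool's x, y, z in m, then the turn, a rotation vector about the tool's x, y, z in rad, then the opening in per cent of the stroke, from 0 (shut) to 100 (fully open). In form: [[tx, ty, tz, ax, ay, az, claw], ...]. A call has 1 to 8 rows; each row shifts and turns the pose as measured when the row begins, along the tool's axes as they then stand; what a row does not reach is not made up. A row lasts 1/10 s, in which the tool goes at most 50 mm and 8.59 degrees, less where a joint would pass 70% of its speed; a pose out of reach is approached as far as the arm can. A call is refused whole if a number of a shift passes 0.05 or a number of a turn 0.15, either way. A call with a gripper value outside its range is refused whole. The fingers move at their own pace and stop on an object; the grip force is fixed at half the most. Time passes only in rows, so rows that do not move let the fingers close. It gives the time, the measured TCP pose, the force and the opening at its end, in the units of the state.
- state(): the state, without advancing time (a new reading comes with each control period).
- read_camera(name): name is "scene" or "top" or "wrist"; returns a dict with "img" (384x512x3 uint8, red, green, blue), "fx", "fy", "cx", "cy" (pixels), "R" (3x3) and "t" (3): a world point X has camera coordinates R X + t. Camera axes: x right, y down, z forward; pixel columns grow to the right and rows downward; lengths in mm; the calibration is good to about 2 mm. A picture is of the moment at which its call begins. There is no depth.
- job_done(): hands the job in, once; it reports no verdict.
The state is a dict: "t": time; "joints": joint angles; "qvel": joint speeds; "tau": joint torques, N m; "eef_pos": TCP position; "tcp_rot": TCP orientation; "ft_force": force on the tool from outside, world axes, zero at the start; "moment": the same for the moment, N m; "opening": opening from 0.0 (shut) to 1.0 (fully open).
Only numpy, scipy, OpenCV 4.12 (cv2) and the standard library are available. Lean on these libraries where they do the work, as an engineer would, in place of code of your own. Each camera call takes 0.05 s, during which the arm holds its last target.

## Working session

There is one attempt and no reset: what is moved stays moved. The work goes in short steps, Python scripts to look and compute and a tool call to move; the robot and the scene stay as the last step left them, time stands still between calls to the robot, and variables do not carry over. Pictures are saved under pics/ and viewed, and the job is handed in when it is done.

Besides the shell and the picture viewer there is one more tool, called after "Emit:" as name(argument=value, ...) on one line, values as JSON. play_rows: Moves the arm, as the interface text tells. Its arguments: {"type":"object","properties":{"moves":{"type":"array"}},"required":["moves"]}

```bash
mkdir -p pics; ls; python3 - <<'E'
from cell import *
import cv2,pickle
s=state(); print(s)
d={}
for n in ["scene","top","wrist"]:
    c=read_camera(n); d[n]=c; cv2.imwrite(f"pics/{n}0.png",c["img"][:,:,::-1]); print(n,c["fx"],c["cx"],c["cy"],c["R"],c["t"])
pickle.dump(d,open("c0.pkl","wb"))
E
```

```text
pics
{'t': 0.0, 'joints': array([ 1.13840836e+00,  4.91534061e-01,  1.55944250e+00, -1.13547550e-05,
        1.09173353e+00, -1.05604917e-01]), 'qvel': array([ 0.00157171,  0.00083043,  0.00085734,  0.00061809, -0.00164999,
        0.00031856]), 'tau': array([ 1.82947997e-04, -6.12648368e+01, -2.58179265e+01,  6.92499080e-02,
        4.82226012e-02, -4.19816092e-05]), 'eef_pos': array([200.50865734, 591.71599616, 228.07998487]), 'tcp_rot': array([-3.14048038e+00, -1.07772759e-04,  2.81481479e+00]), 'ft_force': array([ 0.18420438, -0.69264942,  0.07458596]), 'moment': array([-0.01726335, -0.02418898,  0.01374946]), 'opening': 0.9983662676023384}
scene 495.1602731282665 262.19775914368347 190.2922492185744 [[ 0.65329154  0.75693839  0.01595136]
 [ 0.54396246 -0.45461531 -0.70528701]
 [-0.52660707  0.46943498 -0.7087424 ]] [-358.02490419 -247.02793967 1660.31005454]
top 438.9341095163887 255.66855735539295 186.04801315961552 [[-0.01270228 -0.99988689 -0.008054  ]
 [-0.99300129  0.01355983 -0.11732254]
 [ 0.11741848  0.00650737 -0.9930612 ]] [  16.87403142  584.75270685 1415.36821915]
wrist 328.56412182851864 254.21915879490757 191.36903081995283 [[ 3.22047060e-01  9.46723359e-01 -7.56085749e-04]
 [ 9.10530061e-01 -3.09516268e-01  2.74107075e-01]
 [ 2.59269550e-01 -8.89638165e-02 -9.61698882e-01]] [-624.92299857  -31.07199499  391.52003844]
```

View pics/scene0.png

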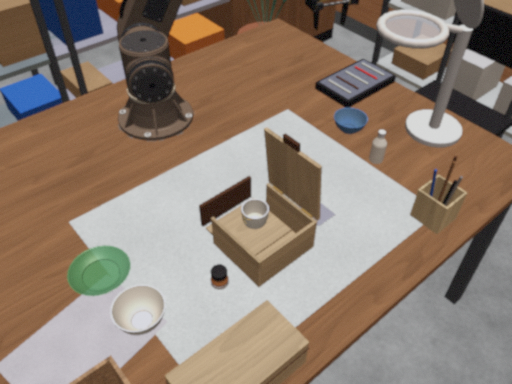

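View pics/top0.png

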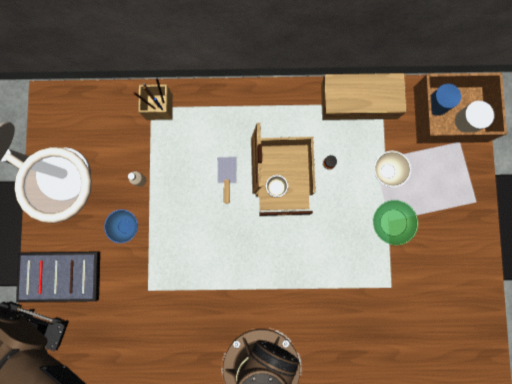

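View pics/wrist0.png

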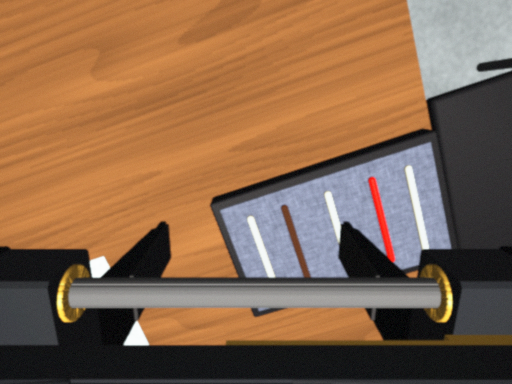

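```bash
python3 - <<'E'
import cv2
t=cv2.imread("pics/top0.png")[110:230,200:350]; cv2.imwrite("pics/topc.png",cv2.resize(t,None,fx=5,fy=5,interpolation=cv2.INTER_CUBIC))
t=cv2.imread("pics/scene0.png")[120:300,190:340]; cv2.imwrite("pics/scenec.png",cv2.resize(t,None,fx=3.3,fy=3.3,interpolation=cv2.INTER_CUBIC))
E
```

```text
(no output)
```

View pics/topc.png

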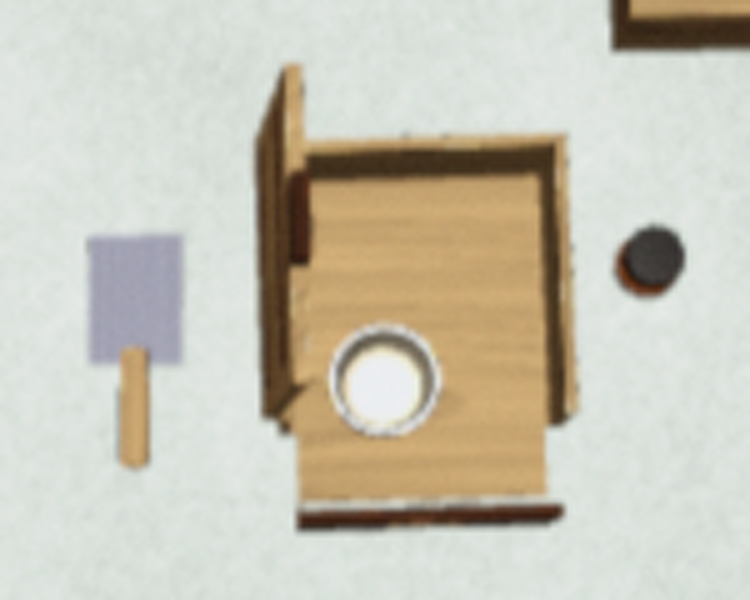

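View pics/scenec.png

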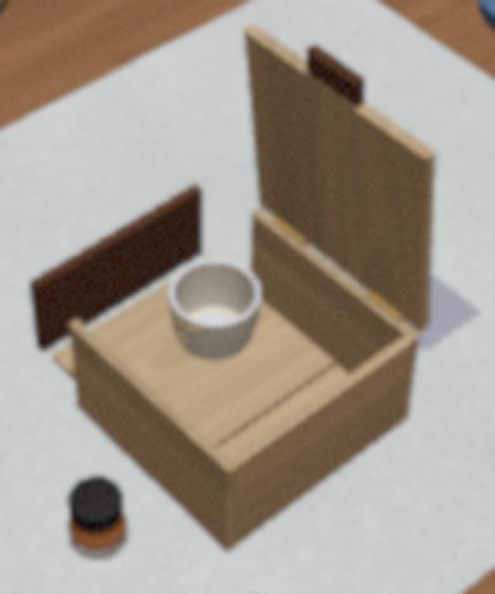

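```bash
cat > h.py <<'E'
import numpy as np,pickle
def ray(c,u,v):
    d=np.array([(u-c["cx"])/c["fx"],(v-c["cy"])/c["fy"],1.]); R=np.array(c["R"]);t=np.array(c["t"])
    return -R.T@t, R.T@d
def onz(c,u,v,z):
    o,d=ray(c,u,v); return o+d*(z-o[2])/d[2]
def proj(c,X):
    p=np.array(c["R"])@np.array(X,float)+c["t"]; return c["fx"]*p[0]/p[2]+c["cx"],c["fy"]*p[1]/p[2]+c["cy"]
def two(c1,p1,c2,p2):
    o1,d1=ray(c1,*p1);o2,d2=ray(c2,*p2)
    s=np.linalg.lstsq(np.c_[d1,-d2],o2-o1,rcond=None)[0]
    a=o1+d1*s[0];b=o2+d2*s[1];return (a+b)/2,np.linalg.norm(a-b)
E
python3 - <<'E'
from h import *
np.set_printoptions(precision=1,suppress=True)
d=pickle.load(open("c0.pkl","rb"));T=d["top"];S=d["scene"]
print(ray(T,0,0)[0],ray(S,0,0)[0])
f=lambda x,y:(x/5+200-.4,y/5+110-.4)
g=lambda x,y:(x/3.3+190-.35,y/3.3+120-.35)
for n,p,z in [("backR",(567,135),100),("frontR",(578,413),100),("boardtopL",(298,513),86),("boardtopR",(563,507),86),("boardouterL",(298,528),86),("boardouterR",(563,517),86),("cup",(385,380),58),("jar",(655,257),50),("lidtopback",(293,65),290),("tabback",(300,173),302),("tabfront",(300,265),302)]:
    print(n,onz(T,*f(*p),z))
print("scene")
for n,p,z in [("backR",(230,470),100),("frontR",(73,323),100),("backL",(415,343),100),("bdTopR",(33,282),86),("bdTopL",(199,188),86),("bdBotR",(40,347),8),("boxbotbackR",(228,548),0),("cup",(216,295),58)]:
    print(n,onz(S,*g(*p),z))
print("lid back top",two(T,f(296,66),S,g(432,155)))
print("tab",two(T,f(300,173),S,g(362,80)),two(T,f(300,265),S,g(310,50)))
print("cup",two(T,f(385,380),S,g(216,295)))
E
```

```text
[ 414.7   -0.3 1474.3] [1242.6 -620.7 1008.2]
backR [ 733.6 -176.3  100. ]
frontR [ 555.1 -178.2  100. ]
boardtopL [495.4  -1.3  86. ]
boardtopR [ 497.  -168.8   86. ]
boardouterL [485.9  -1.2  86. ]
boardouterR [ 490.7 -168.6   86. ]
cup [582.7 -59.   58. ]
jar [ 662.6 -238.1   50. ]
lidtopback [731.2  -1.7 290. ]
tabback [667.8  -4.7 302. ]
tabfront [617.  -4. 302.]
scene
backR [ 737.  -173.7  100. ]
frontR [ 559.8 -175.4  100. ]
backL [737.2   5.5 100. ]
bdTopR [ 495.5 -166.8   86. ]
bdTopL [496.7  -1.2  86. ]
bdBotR [ 494.4 -166.1    8. ]
boxbotbackR [ 733.8 -171.3    0. ]
cup [576.9 -50.6  58. ]
lid back top (array([732.6,  -1.8, 288.1]), np.float64(4.393133509316348))
tab (array([667. ,  -3.5, 310.7]), np.float64(3.1704017748112348)) (array([617. ,  -3.4, 305.3]), np.float64(1.7344341721668206))
cup (array([582.5, -57.4,  67.3]), np.float64(3.0538971782552773))
```

```bash
python3 - <<'E'
from h import *
from scipy.spatial.transform import Rotation as Ro
d=pickle.load(open("c0.pkl","rb"));W=d["wrist"]
o=ray(W,0,0)[0]; R=Ro.from_euler("xyz",[-3.1405,0,2.8148]).as_matrix()
print(o, R.T@(o-[200.5,591.7,228.1]))
print(R.T@(np.array([460,300,228])-[200.5,591.7,228.1]))
E
```

```text
[128.03737597 616.8430295  384.56894157] [  76.69876017    0.38039768 -156.46945062]
[-3.39404194e+02 -1.92960739e+02  3.10839387e-01]
```

Emit:
play_rows(moves=[[-0.042, -0.024, 0, 0, 0, 0, 0], [-0.042, -0.024, 0, 0, 0, 0, 0], [-0.042, -0.024, 0, 0, 0, 0, 0], [-0.042, -0.024, 0, 0, 0, 0, 0], [-0.042, -0.024, 0, 0, 0, 0, 0], [0, 0, 0, 0, 0, -0.11, 0], [0, 0, 0, 0, 0, -0.11, 0], [0, 0, 0, 0, 0, -0.107, 0]])

```text
t: 0.95
eef_pos: [366.5, 403.1, 226.2]
tcp_rot: [-3.139, -0.002, -3.131]
ft_force: [-0.3, 0.2, -0.2]
opening: 0.382
```

Emit:
play_rows(moves=[[-0.02, -0.045, 0, 0, 0, 0, 0], [-0.02, -0.045, 0, 0, 0, 0, 0], [-0.02, -0.045, 0, 0, 0, 0, 0], [-0.02, -0.045, 0, 0, 0, 0, 0], [0, -0.048, 0, 0, 0, 0, 0], [0, -0.048, 0, 0, 0, 0, 0], [0, -0.048, 0, 0, 0, 0, 0], [0, -0.048, 0, 0, 0, 0, 0]])

```text
t: 1.75
eef_pos: [454.6, 24.1, 225.6]
tcp_rot: [-3.14, -0.002, -3.118]
ft_force: [0.6, -0.2, -0.2]
opening: 0.011
```

Emit:
play_rows(moves=[[0, -0.045, 0.0, 0, 0, 0, 0], [0, -0.045, 0.02, 0, 0, 0, 0], [0, -0.04, 0.02, 0, 0, 0, 0], [0, 0, 0.0, 0, 0, 0, 0]])

```text
t: 2.15
eef_pos: [457.1, -115.0, 185.7]
tcp_rot: [-3.138, 0.001, -3.123]
ft_force: [0.5, 0.2, -0.2]
opening: 0.003
```

Emit:
play_rows(moves=[[0, 0.017, 0.03, 0, 0, 0, 0], [0, 0, 0.045, 0, 0, 0, 0], [0, 0, 0.035, 0, 0, 0, 0], [0, 0, 0.02, 0, 0, 0, 0], [0, 0, 0, 0, 0, 0, 0]])

```text
t: 2.65
eef_pos: [458.1, -98.1, 52.8]
tcp_rot: [-3.137, 0.005, -3.127]
ft_force: [-0.1, -0.6, 0.6]
opening: 0.005
```

```bash
python3 - <<'E'
from cell import *
import cv2
print(state()["eef_pos"])
for n in ["scene","top"]:
    c=read_camera(n); i=c["img"][:,:,::-1]
    i=i[100:310,170:340] if n=="scene" else i[100:240,200:350]
    cv2.imwrite(f"pics/{n}1.png",cv2.resize(i,None,fx=2.8 if n=="scene" else 4,fy=2.8 if n=="scene" else 4,interpolation=cv2.INTER_CUBIC))
E
```

```text
[458.12743989 -98.09520791  52.84769462]
```

View pics/scene1.png

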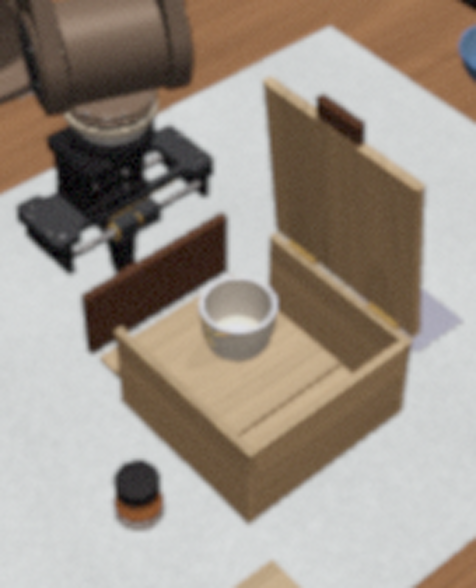

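View pics/top1.png

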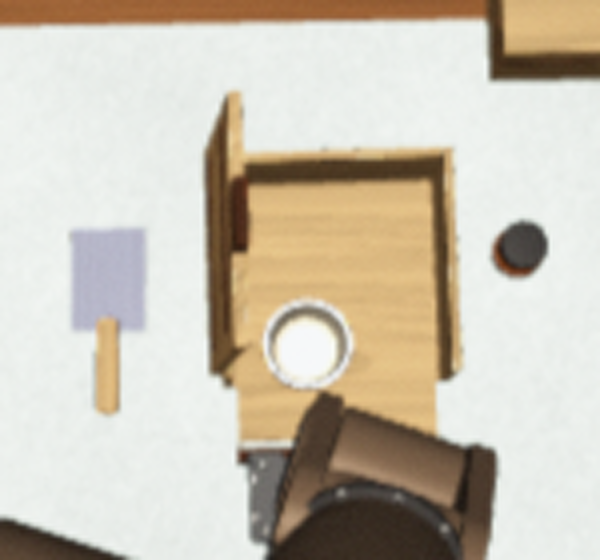

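Emit:
play_rows(moves=[[-0.006, 0, 0, 0, 0, 0, 0], [-0.006, 0, 0, 0, 0, 0, 0], [-0.004, 0, 0, 0, 0, 0, 0], [-0.004, 0, 0, 0, 0, 0, 0], [-0.004, 0, 0, 0, 0, 0, 0], [-0.004, 0, 0, 0, 0, 0, 0]])

```text
t: 3.35
eef_pos: [490.5, -98.0, 59.8]
tcp_rot: [-3.134, 0.013, -3.126]
ft_force: [-1.5, -0.4, -1.1]
opening: 0.007
```

Emit:
play_rows(moves=[[-0.005, 0, 0.001, 0, 0, 0, 0], [-0.005, 0, 0.001, 0, 0, 0, 0], [-0.005, 0, 0.001, 0, 0, 0, 0], [-0.005, 0, 0.001, 0, 0, 0, 0], [-0.005, 0, 0.001, 0, 0, 0, 0]])

```text
t: 3.85
eef_pos: [517.7, -97.6, 54.9]
tcp_rot: [-3.134, 0.013, -3.126]
ft_force: [-2.2, -0.2, 2.0]
opening: 0.001
```

```bash
cat > snap.py <<'E'
import sys
from cell import *
import cv2,pickle
k=sys.argv[1]; d={}
s=state(); print(s["t"],s["eef_pos"],s["ft_force"])
for n in sys.argv[2:]:
    c=read_camera(n); d[n]=c; i=c["img"][:,:,::-1]
    if n=="scene": i=cv2.resize(i[100:310,170:340],None,fx=2.8,fy=2.8,interpolation=cv2.INTER_CUBIC)
    if n=="top": i=cv2.resize(i[100:240,200:350],None,fx=4,fy=4,interpolation=cv2.INTER_CUBIC)
    cv2.imwrite(f"pics/{n}{k}.png",i)
pickle.dump(d,open(f"c{k}.pkl","wb"))
E
python3 snap.py 2 scene
```

```text
3.85 [517.74765706 -97.63537398  54.92470002] [-2.15253873 -0.20626271  2.04433021]
```

View pics/scene2.png

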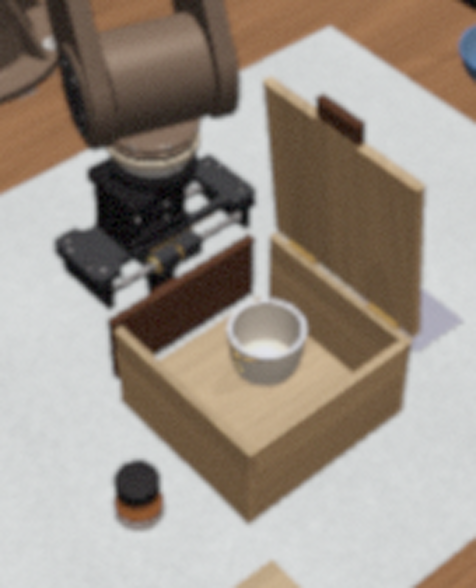

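Emit:
play_rows(moves=[[-0.005, 0, 0, 0, 0, 0, 0], [-0.005, 0, 0, 0, 0, 0, 0], [-0.005, 0, 0, 0, 0, 0, 0], [-0.004, 0, 0, 0, 0, 0, 0], [-0.003, 0, 0, 0, 0, 0, 0]])

```text
t: 4.4
eef_pos: [542.0, -97.3, 54.8]
tcp_rot: [-3.134, 0.012, -3.126]
ft_force: [-1.2, -0.7, 0.2]
opening: 0.004
```

Emit:
play_rows(moves=[[-0.003, 0, 0.001, 0, 0, 0, 0], [-0.002, 0, 0, 0, 0, 0, 0]])

```text
t: 4.6
eef_pos: [544.0, -96.9, 53.7]
tcp_rot: [-3.136, 0.004, -3.125]
ft_force: [-16.4, -5.7, 10.3]
opening: 0.004
```

Emit:
play_rows(moves=[[0, 0, 0, 0, 0, 0, 0], [0.004, 0, 0, 0, 0, 0, 0], [0.03, 0, 0, 0, 0, 0, 0], [0.04, 0, 0, 0, 0, 0, 0], [0.03, 0, -0.04, 0, 0, 0, 0], [0, 0, -0.05, 0, 0, 0, 0], [0, 0, -0.05, 0, 0, 0, 0], [0, 0, 0, 0, 0, 0, 0]])

```text
t: 5.4
eef_pos: [435.7, -97.6, 196.5]
tcp_rot: [-3.136, 0.007, -3.126]
ft_force: [0.8, -0.4, 0.3]
opening: 0.003
```

```bash
python3 snap.py 3 scene top wrist
```

```text
5.4 [435.67514828 -97.63767371 196.52756403] [ 0.81602376 -0.4315554   0.2743738 ]
```

View pics/scene3.png

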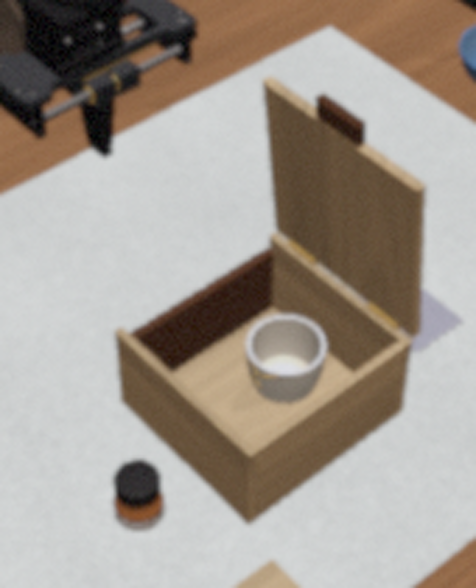

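View pics/top3.png

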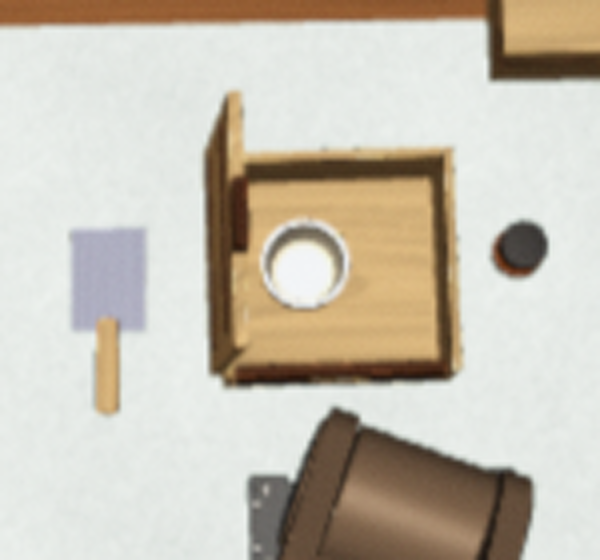

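View pics/wrist3.png

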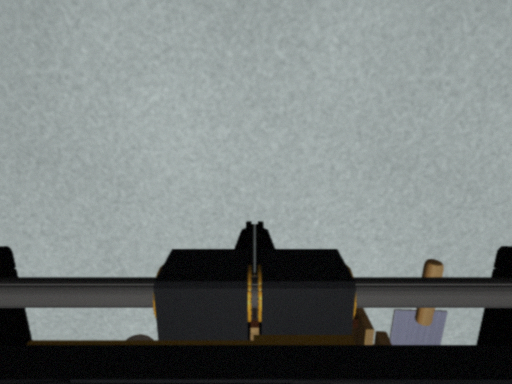

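```bash
python3 - <<'E'
from h import *
np.set_printoptions(precision=1,suppress=True)
d=pickle.load(open("c3.pkl","rb"));T=d["top"];S=d["scene"]
f=lambda x,y:(x/4+200-.4,y/4+100-.4)
g=lambda x,y:(x/2.8+170-.3,y/2.8+100-.3)
print("board",onz(T,*f(230,383),86),onz(T,*f(440,376),86),"wall",onz(T,*f(460,374),100))
print("hinges",onz(S,*g(302,252),100),onz(S,*g(382,315),100),"lid bottom back",onz(S,*g(413,333),105))
print("lid top front",two(T,f(222,250),S,g(268,86)),"back",two(T,f(237,95),S,g(420,187)))
for p in [(556,13,100),(734,12,100),(556,12+10,100)]: print(p,[(round((proj(T,p)[0]-200+.4)*4),round((proj(T,p)[1]-100+.4)*4))],[(round((proj(S,p)[0]-170+.3)*2.8),round((proj(S,p)[1]-100+.3)*2.8))])
E
```

```text
board [549.    4.7  86. ] [ 552.4 -162.1   86. ] wall [ 552.3 -176.2  100. ]
hinges [591.7  12.8 100. ] [695.9  14.4 100. ] lid bottom back [731.5  16.8 105. ]
lid top front (array([601.2, -11.2, 315.8]), np.float64(48.441160643378616)) back (array([731. ,  -2.2, 287.6]), np.float64(3.6971248462785153))
(556, 13, 100) [(219, 373)] [(277, 231)]
(734, 12, 100) [(218, 151)] [(411, 341)]
(556, 22, 100) [(208, 373)] [(284, 227)]
```

Emit:
play_rows(moves=[[0, 0, -0.045, 0, 0, 0, 0], [0, 0.02, -0.045, 0, 0, 0, 0], [0, 0.045, -0.044, 0, 0, 0, 0], [0, 0.045, 0, 0, 0, 0, 0], [0, 0.045, 0, 0, 0, 0, 0], [0, 0.008, 0, 0, 0, 0, 0], [0, 0, 0, 0, 0, 0, 0]])

```text
t: 6.25
eef_pos: [432.2, 62.8, 311.3]
tcp_rot: [3.139, -0.018, -3.128]
ft_force: [0.2, -0.3, -0.5]
opening: 0.001
```

Emit:
play_rows(moves=[[-0.03, 0, 0, 0, 0, 0, 0], [-0.04, 0, 0, 0, 0, 0, 0], [-0.045, 0, 0, 0, 0, 0, 0], [-0.04, 0, 0, 0, 0, 0, 0], [-0.03, 0, 0, 0, 0, 0, 0], [-0.015, 0, 0, 0, 0, 0, 0], [0, 0, 0, 0, 0, 0, 0]])

```text
t: 6.95
eef_pos: [640.1, 55.6, 295.2]
tcp_rot: [3.14, -0.033, -3.133]
ft_force: [-0.6, 0.0, -1.6]
opening: 0.002
```

Emit:
play_rows(moves=[[0, 0, 0.01, 0, -0.033, 0, 0], [0, -0.01, 0.003, 0, 0, 0, 0], [0, -0.008, 0, 0, 0, 0, 0], [0, 0, 0, 0, 0, 0, 0]])

```text
t: 7.35
eef_pos: [638.4, 31.8, 278.5]
tcp_rot: [3.14, -0.006, -3.136]
ft_force: [0.4, 0.1, 0.0]
opening: 0.003
```

```bash
python3 snap.py 4 scene
```

```text
7.35 [638.36499032  31.8029201  278.4918439 ] [0.44054915 0.0646217  0.02117618]
```

View pics/scene4.png

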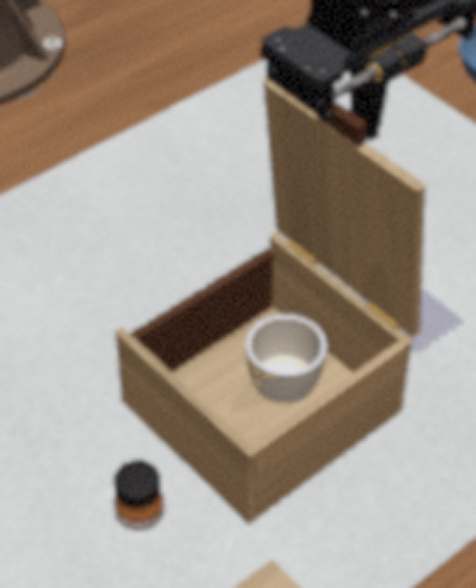

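Emit:
play_rows(moves=[[0, 0, -0.007, 0, 0, 0, 0], [0, -0.003, 0, 0, 0, 0, 0], [0, -0.003, 0, 0, 0, 0, 0], [0, -0.003, 0, 0, 0, 0, 0], [0, 0, 0, 0, 0, 0, 0]])

```text
t: 7.9
eef_pos: [638.6, 22.6, 288.1]
tcp_rot: [3.14, -0.004, -3.135]
ft_force: [0.0, 0.9, -0.4]
opening: 0.009
```

Emit:
play_rows(moves=[[0, -0.004, 0, 0, 0, 0, 0], [0, -0.004, 0, 0, 0, 0, 0], [0, -0.004, 0, 0, 0, 0, 0], [0, -0.004, 0, 0, 0, 0, 0]])

```text
t: 8.3
eef_pos: [638.6, 6.1, 287.7]
tcp_rot: [3.14, -0.004, -3.134]
ft_force: [-0.2, 3.1, -1.1]
opening: 0.004
```

Emit:
play_rows(moves=[[0, -0.004, 0.001, 0, 0, 0, 0], [0, -0.004, 0.002, 0, 0, 0, 0], [0, -0.004, 0.001, 0, 0, 0, 0], [0, -0.004, 0.002, 0, 0, 0, 0], [0, -0.004, 0.001, 0, 0, 0, 0], [0, -0.004, 0.001, 0, 0, 0, 0], [0, -0.004, 0.001, 0, 0, 0, 0], [0, -0.004, 0.001, 0, 0, 0, 0]])

```text
t: 9.1
eef_pos: [639.2, -28.4, 277.6]
tcp_rot: [3.139, -0.003, -3.134]
ft_force: [0.5, 1.9, 1.3]
opening: 0.006
```

Next to (-59.5, 264).

Emit:
play_rows(moves=[[0, -0.004, 0.0015, 0, 0, 0, 0], [0, -0.004, 0.0015, 0, 0, 0, 0], [0, -0.004, 0.0015, 0, 0, 0, 0], [0, -0.004, 0.0015, 0, 0, 0, 0], [0, -0.004, 0.002, 0, 0, 0, 0], [0, -0.004, 0.002, 0, 0, 0, 0], [0, -0.004, 0.002, 0, 0, 0, 0], [0, -0.003, 0.002, 0, 0, 0, 0]])

```text
t: 9.9
eef_pos: [639.5, -62.7, 262.5]
tcp_rot: [3.14, -0.002, -3.135]
ft_force: [0.9, 0.5, 2.6]
opening: 0.007
```

```bash
python3 snap.py 5 scene
```

```text
9.9 [639.5138116  -62.73083844 262.45608002] [0.94329926 0.5431752  2.58249072]
```

View pics/scene5.png

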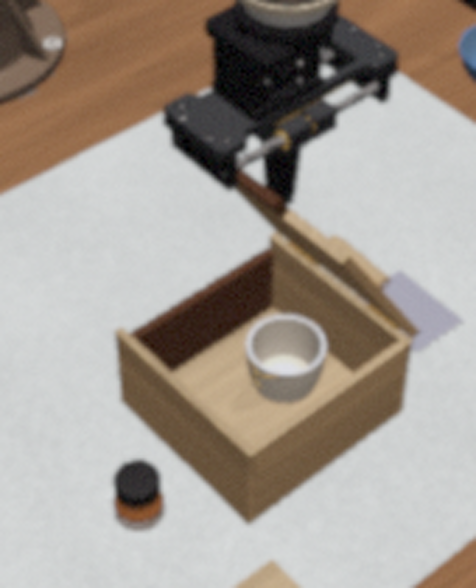

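Emit:
play_rows(moves=[[0, -0.004, 0.002, 0, 0, 0, 0], [0, -0.004, 0.0025, 0, 0, 0, 0], [0, -0.004, 0.003, 0, 0, 0, 0], [0, -0.004, 0.003, 0, 0, 0, 0], [0, -0.003, 0.003, 0, 0, 0, 0], [0, -0.003, 0.003, 0, 0, 0, 0], [0, -0.003, 0.003, 0, 0, 0, 0], [0, -0.003, 0.003, 0, 0, 0, 0]])

```text
t: 10.75
eef_pos: [639.4, -93.5, 237.5]
tcp_rot: [3.14, -0.003, -3.135]
ft_force: [0.7, -0.2, 1.8]
opening: 0.007
```

Emit:
play_rows(moves=[[0, -0.0035, 0.0035, 0, 0, 0, 0], [0, -0.0035, 0.0035, 0, 0, 0, 0], [0, -0.0035, 0.0035, 0, 0, 0, 0], [0, -0.003, 0.0035, 0, 0, 0, 0], [0, -0.003, 0.0035, 0, 0, 0, 0], [0, -0.003, 0.004, 0, 0, 0, 0], [0, -0.003, 0.004, 0, 0, 0, 0], [0, -0.003, 0.004, 0, 0, 0, 0]])

```text
t: 11.55
eef_pos: [639.6, -121.1, 205.1]
tcp_rot: [3.14, -0.003, -3.134]
ft_force: [1.1, 1.0, 0.5]
opening: 0.002
```

Next to (-136.4,174.4).

Emit:
play_rows(moves=[[0, -0.002, 0.004, 0, 0, 0, 0], [0, -0.002, 0.004, 0, 0, 0, 0], [0, -0.002, 0.004, 0, 0, 0, 0], [0, -0.002, 0.004, 0, 0, 0, 0], [0, -0.002, 0.004, 0, 0, 0, 0], [0, -0.002, 0.004, 0, 0, 0, 0], [0, -0.0015, 0.004, 0, 0, 0, 0], [0, -0.0015, 0.004, 0, 0, 0, 0]])

```text
t: 12.35
eef_pos: [639.6, -137.7, 170.1]
tcp_rot: [3.14, -0.003, -3.135]
ft_force: [1.3, 0.0, 0.6]
opening: 0.003
```

```bash
python3 snap.py 6 scene
```

```text
12.35 [ 639.55375508 -137.72495313  170.08413926] [1.31721378 0.00389233 0.57174145]
```

View pics/scene6.png

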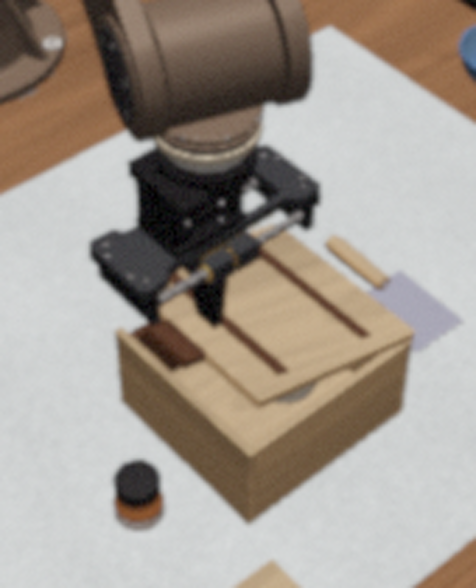

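Emit:
play_rows(moves=[[0, -0.001, 0.004, 0, 0, 0, 0], [0, -0.001, 0.004, 0, 0, 0, 0], [0, -0.001, 0.004, 0, 0, 0, 0], [0, -0.001, 0.003, 0, 0, 0, 0], [0, -0.001, 0.003, 0, 0, 0, 0], [0, -0.001, 0.003, 0, 0, 0, 0], [0, -0.0005, 0.002, 0, 0, 0, 0], [0, -0.0005, 0.002, 0, 0, 0, 0]])

```text
t: 13.2
eef_pos: [639.2, -145.1, 142.1]
tcp_rot: [3.139, -0.004, -3.135]
ft_force: [0.2, 0.6, 1.9]
opening: 0.007
```

Emit:
play_rows(moves=[[0, -0.0005, 0.002, 0, 0, 0, 0], [0, 0, 0.002, 0, 0, 0, 0], [0, 0, 0.002, 0, 0, 0, 0], [0, 0, 0.002, 0, 0, 0, 0], [0, 0, 0.002, 0, 0, 0, 0]])

```text
t: 13.7
eef_pos: [639.2, -146.1, 131.5]
tcp_rot: [3.14, -0.004, -3.134]
ft_force: [-0.0, -0.7, 0.4]
opening: 0.009
```

Emit:
play_rows(moves=[[0, 0, 0.0015, 0, 0, 0, 0], [0, 0, 0.0015, 0, 0, 0, 0], [0, 0, 0.0015, 0, 0, 0, 0]])

```text
t: 14.0
eef_pos: [639.1, -146.1, 126.5]
tcp_rot: [3.14, -0.004, -3.134]
ft_force: [-0.7, -0.3, 0.9]
opening: 0.003
```

Emit:
play_rows(moves=[[0, 0, 0.001, 0, 0, 0, 0], [0, 0, 0.001, 0, 0, 0, 0]])

```text
t: 14.2
eef_pos: [639.2, -146.1, 124.7]
tcp_rot: [3.14, -0.004, -3.134]
ft_force: [-4.3, 0.2, 13.8]
opening: 0.008
```

Emit:
play_rows(moves=[[0, 0, 0.0005, 0, 0, 0, 0], [0, 0, -0.003, 0, 0, 0, 0], [0, 0, -0.02, 0, 0, 0, 0], [0, 0, -0.045, 0, 0, 0, 0], [0, 0, -0.045, 0, 0, 0, 0], [0.045, 0, -0.045, 0, 0, 0, 0], [0.045, 0, 0, 0, 0, 0, 0], [0.045, 0, 0, 0, 0, 0, 0]])

```text
t: 15.0
eef_pos: [514.5, -146.5, 276.8]
tcp_rot: [3.139, -0.006, -3.132]
ft_force: [0.0, -1.6, 0.1]
opening: 0.01
```

Emit:
play_rows(moves=[[0.04, 0, 0, 0, 0, 0, 0], [0.02, 0, 0, 0, 0, 0, 0], [0, 0, 0, 0, 0, 0, 0]])

```text
t: 15.3
eef_pos: [448.0, -146.1, 278.8]
tcp_rot: [3.14, -0.005, -3.133]
ft_force: [-0.1, 0.3, 0.7]
opening: 0.003
```

```bash
python3 snap.py 7 scene top; python3 - <<'E'
from h import *
d=pickle.load(open("c7.pkl","rb"))
import cv2
cv2.imwrite("pics/full7.png",d["scene"]["img"][:,:,::-1])
E
```

```text
15.3 [ 448.00128862 -146.05650567  278.81274607] [-0.07551537  0.31601256  0.71511453]
```

View pics/scene7.png

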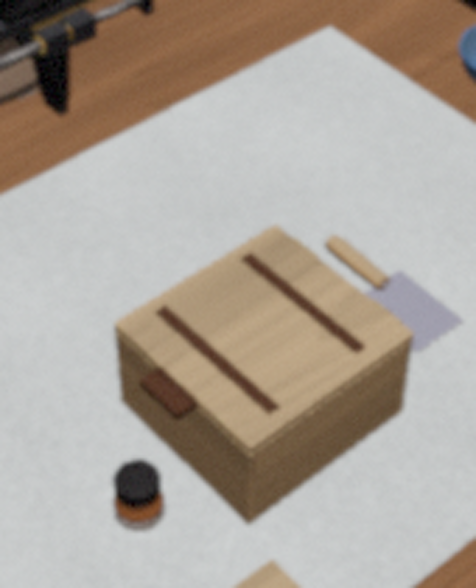

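View pics/top7.png

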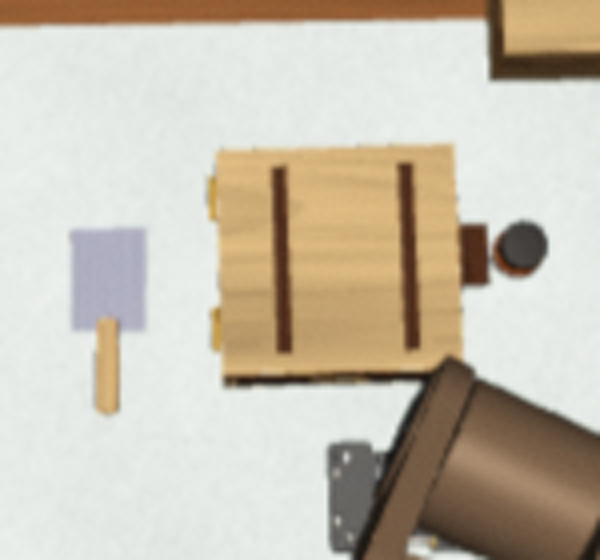

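View pics/full7.png

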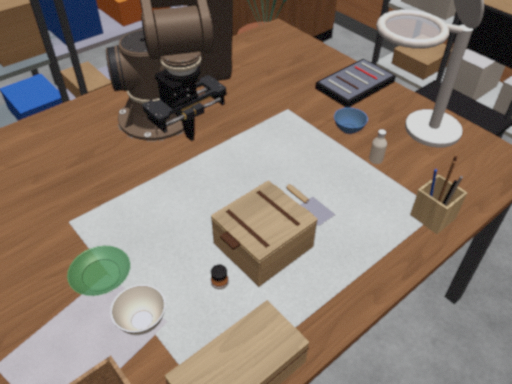

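The lid lies flat on the rim (top crop: corners about (218,150), (455,146), (463,365), (222,377)). The dark tray front is flush at about row 379, and the jar and spatula haven't moved. I'm handing it in.

```bash
python3 -c "
from cell import *
print(job_done())"
```

```text
the job is handed in; nothing more can be done
None
```

The tray is fully home in the box, the lid is closed on top of it, and the job was handed in at about 15 s of the 51 s allowed.

- **Tray:** I pushed the dark front board in slowly with the closed fingers until it met its stop, at about 16 N. The pictures taken before closing the lid showed the board flush with the box front, within about 3 mm, and the cup standing upright on the tray. Once the lid was down, the cup could no longer be seen.
- **Lid:** I pressed on its outer face with the fingertips and followed its arc down at 2 to 5 cm/s. The force read 3 N or less on the way and about 14 N when it met the rim. The last pictures show it lying flat on the box.
- **Other things:** The jar and spatula are where they were, the bowls, plate and bottle look unmoved, and the arm is clear of everything.

None of these checks failed. One of my two-view estimates, of the lid's front corner, disagreed by 48 mm because I had picked the wrong pixel in one view, so I did not use it.

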